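Put the crispbread cartons away in the bread chest and bolt it

ROBOT

A 6-joint arm with a two-finger parallel gripper is mounted at the origin on the work surface. World frame = base frame: x ahead of the robot, y to its left, z up, the work surface at z = 0. Lengths are in mm, angles in rad, forces in N, time in s.
With the tool pointing down it reaches from about 400 to 825 mm from the base axis. Payload 7 kg.
Tool frame: the origin (TCP) lies at the very end of the fingers, on their centre line; the grasp point (between the pads) lies 19 mm behind it; z points along the fingers, y is the line along which they close (so a half turn about z gives the same grasp; the last joint's range is limited). The gripper opens to 88 mm and grips with 3 to 60 N. Pads are 19 mm wide; open, the fingers measure 130 mm over their backs; the gripper's body (78 mm by 193 mm) begins 47 mm behind the grasp point.
Start: joints at [1.433, 0.359, 0.012, 0, -1.224, -0.288], TCP at [278.814, 614.702, 226.561] pointing down, gripper open.
Joint ranges: [-3.07, 3.07], [-1.43, 2.12], [-1.02, 1.25], [-3.03, 1.67], [-3.05, -0], [-3.03, 3.03]. Speed limits (rad/s): [2.39, 2.39, 3.01, 3.14, 3.14, 3.14].

INTERFACE

Orientations are given as a unit quaternion [x, y, z, w].
In Python, from plant import bot, vision, readout, effector gives the robot as it stands (bot), with the cameras (vision), the readings (readout) and the gripper (effector). Calls block until the motion is done:
- bot.move_ptp(position, orientation): joint-space move of the TCP to a pose.
- bot.line_to(position, velocity=150, ori=None): straight line of the TCP; ori=None keeps the orientation; velocity is the mean speed in mm/s.
- bot.move_joints(angles): joint-space move.
- effector.move_gripper(opening, force=None): finger opening in mm; force is the grip in N (None keeps the last); returns when the fingers have stopped.
- bot.pause(seconds).
- bot.solve_ik(position, orientation): joint angles nearest the present ones, or None.
- readout.read_state(): the state.
- vision.camera(name): name is "scene" or "side" or "wrist"; returns the picture (400x640x3 uint8, red, green, blue); there is no depth.
- vision.get_calibration(name): a dict with "fx", "fy", "cx", "cy" (pixels), "distortion" ([k1, k2, p1, p2, k3] as OpenCV has them; the pictures are not rectified), "view" (4x4, takes a point from world to camera coordinates); the wrist camera has in their place "T_tool_cam" (4x4, takes a point from camera to tool coordinates, whose origin is the TCP and whose axes are the flange's). Camera axes: x right, y up, looking along -z (the intrinsics and any distortion apply to the point x, -y, -z); pixel columns grow to the right and rows downward; lengths in mm; the calibration is good to about 2 mm. A picture is of the moment at which its call begins: read the wrist's pose just before it. get_calibration takes no time and is no camera call.
A pose or a line that the arm cannot do raises bot.Unreachable and nothing moves.
- bot.close_job(): hands the job in; it is judged then, once.
The state is a dict: "t": time; "joint_pos": joint angles; "qvel": joint speeds; "tau": joint torques, N m; "tcp_pos": TCP position; "eef_rot": TCP orientation; "contact_force": force on the tool from outside, world axes, zero at the start; "moment": the same for the moment, N m; "width": finger opening in mm; "finger_force": force on a finger pad.
Only numpy, scipy, OpenCV 4.12 (cv2) and the standard library are available. Lean on these libraries where they do the work, as an engineer would, in place of code of your own. Each camera call takes 0.05 s, during which the arm holds its last target. There are 200 camera calls.

TASK

Breakfast is over: put every crispbread carton that is in the rack away in the bread chest, each standing upright in a stall of its own. The cartons stand too tightly to be gripped in the rack, so tip each one forward by its top edge until it leans on the rack's front rail, then take it by its spine end. When all are in, shut the chest's lid fully and slide its bolt all the way home into the keeper, without disturbing the other things on the table.

Things in the scene. Friction and masses are not known exactly. Their poses are not given: they have to be found in the camera images.
- rack: dark wooden rack, fixed. Origin: its underside, below the middle of the middle stall; -x is its open front, roughly towards the robot. Three stalls along y, centred at y = -48, 0, 48 mm, floor 12 mm above the table, each 40 mm wide (2 mm play beside a carton). Stall walls are 8 mm thick, from x = -45 mm (flush with the spines) to 52 mm, and flush with the carton tops (152 mm above the table).
- rack_back (a point): middle of the top edge of the rack's low back board: rack x = 55 mm, y = 0, z = 72 mm, board 8 mm thick. Above it the upper half of each carton's rear face (rack x = 45 mm) is free: a closed gripper can reach down behind the rear top edge, about 22 mm deep, and pull forward between the stall walls.
- rack_rail (a point): middle of the steel rail across the rack's front (10 mm diameter, along y): rack x = -93 mm, z = 64 mm. A 6 mm lip (x = -53 to -47 mm) holds the cartons' feet. A carton pulled forward at its top tips over its foot, balances at about 33 degrees, then falls forward and rests on this rail at about 41 degrees, its upper part clear in front of the walls. Let go early, it falls back.
- chest: brown wooden bread chest, fixed, open on top while its lid is up: 132 mm (x) by 250 mm (y), rim 158 mm high, walls and floor 8 mm. Origin: centre of its underside; -x is its front, roughly towards the robot. Inside, four wooden blocks, 26 mm wide and 88 mm high above the table, leave three stalls 44 mm wide (y) and 116 mm long (x), centred at y = -70, 0, 70 mm; a carton's thickness goes along y.
- stall0 (a point): middle of the floor of the chest's stall at y = -70 mm, 8 mm above the table; axes as the chest's
- stall1 (a point): middle of the floor of the chest's middle stall
- stall2 (a point): middle of the floor of the chest's stall at y = +70 mm
- keeper (a point): the bolt's steel keeper, a loop on the chest's +y wall: chest x = -46 mm, y = 126 to 136 mm, its top 196 mm above the table; this point is the middle of its opening (z = 178 mm)
- lid (a joint): angle of the chest's lid (rad): 0 shut flat on the rim, 1.57 straight up, at most 2.0; starts open, leaning back. A wooden plate 134 by 250 by 10 mm, 0.4 kg, on a stiff hinge along the chest's far (+x) rim (0.45 N m): it stays where it is left and must be pushed all the way down, with up to about 6 N at its free edge.
- lid_hinge (a point): a point on the lid's hinge line: chest x = 66 mm, y = 0, z = 158 mm. Its axes turn with the lid: y along the hinge, -x towards the free edge, z out of the lid's outer (top) face, which lies at z = 10 mm.
- lid_edge (a point): point on the outer face near the lid's free edge, 132 mm from the hinge line and 50 mm to the -y side of the middle, clear of the bolt: a good side to push on. Axes turn with the lid.
- bolt (a joint): travel of the barrel bolt on the lid (m): starts at 0 to 0.012, drawn back; 0.050 is fully home in the keeper. It slides along the chest's +y with about 1.5 N of friction and stays where it is left.
- bolt_knob (a point): centre of the top of the bolt's knob, a square steel post 12 by 12 mm, 42 mm tall above the rod's axis; with the lid shut its top is 220 mm above the table, 52 mm above the lid. It is 112 mm from the hinge line, 45 mm (drawn) to 95 mm (home) to the +y side of the chest's middle. The rod's two guides, at 22 and 113 mm, rise 18 mm above the lid.
- butter_dish: white ceramic butter dish with its lid down, 100 by 160 mm, 73 mm high; origin at the centre of its underside. Leave it alone.
- mug_a: matte blue mug, 80 mm wide, 90 mm high; origin at the centre of its underside. Leave it alone.
- mug_b: the other mug, same size. Leave it alone.
- coaster: round aluminium coaster, 96 mm wide, 5 mm thick, lying on the table. Leave it alone.
- jar: small glass jar with screw-top lid, 60 mm wide, 75 mm high; origin at the centre of its underside. Leave it alone.
- spoon: bamboo serving spoon, 200 mm long, lying across in front of the robot, its long axis its x. Leave it alone.
- carton0: crispbread carton, a stiff closed cardboard box: 90 mm deep (its x), 36 mm thick (its y), 140 mm tall (its z), about 0.2 kg. Origin: centre of its underside; -x is the narrow front face (the spine, with a pale strip), z is up when it stands. Starts upright in a stall of the rack, spine to the front. None if absent.
- carton1: crispbread carton, a stiff closed cardboard box: 90 mm deep (its x), 36 mm thick (its y), 140 mm tall (its z), about 0.2 kg. Origin: centre of its underside; -x is the narrow front face (the spine, with a pale strip), z is up when it stands. Starts upright in a stall of the rack, spine to the front. None if absent.
- carton2: crispbread carton, a stiff closed cardboard box: 90 mm deep (its x), 36 mm thick (its y), 140 mm tall (its z), about 0.2 kg. Origin: centre of its underside; -x is the narrow front face (the spine, with a pale strip), z is up when it stands. Starts upright in a stall of the rack, spine to the front. None if absent.

How it is judged:
By the outcome, as a careful person would: the job done as asked, in the order asked, and still so for the second after the job is handed in, with the robot touching nothing.
Of carton0, carton1, carton2 only 2 to 3 are there at a start; the rules pass over those that are not, and their reading is None.
At some moment in a run one of carton0, carton1, carton2 may be knocked a few centimetres aside while the robot is not near it.
It also fails if it takes over 210 s, if anything falls off the work surface, if the arm or the gripper's body presses on something with over 40 N, if the wrist force passes 120 N, or if a joint passes its speed limit or range.

## Working session

There is one attempt and no reset: what is moved stays moved. The work goes in short steps, each a Python script; the robot and the scene stay as the last script left them, time stands still between calls to the robot, and variables do not carry over. Pictures are saved under pics/ and viewed, at most 14 in all, crops included, and the job is handed in when it is done.

```bash
ls; mkdir -p pics
cat > h.py <<'E'
import numpy as np, cv2
from scipy.spatial.transform import Rotation as R
from plant import bot, vision, readout, effector
def ray(name,uv,T=None):
    c=vision.get_calibration(name)
    K=np.array([[c['fx'],0,c['cx']],[0,c['fy'],c['cy']],[0,0,1]])
    p=cv2.undistortPoints(np.array([[uv]],float),K,np.array(c['distortion'],float)).ravel()
    d=np.array([p[0],-p[1],-1.])
    M=np.linalg.inv(np.array(c['view'])) if T is None else T@np.array(c['T_tool_cam'])
    d=M[:3,:3]@d
    return M[:3,3],d/np.linalg.norm(d)
def plane(name,uv,z,T=None):
    o,d=ray(name,uv,T); return o+d*(z-o[2])/d[2]
def tri(rs):
    A=sum(np.eye(3)-np.outer(d,d) for o,d in rs); b=sum((np.eye(3)-np.outer(d,d))@o for o,d in rs)
    p=np.linalg.solve(A,b); return p,[np.linalg.norm(np.cross(p-o,d)) for o,d in rs]
def proj(name,P,T=None):
    c=vision.get_calibration(name)
    K=np.array([[c['fx'],0,c['cx']],[0,c['fy'],c['cy']],[0,0,1]])
    V=np.array(c['view']) if T is None else np.linalg.inv(T@np.array(c['T_tool_cam']))
    p=V@np.append(P,1); p=np.array([[p[0],-p[1],-p[2]]])
    return cv2.projectPoints(p,np.zeros(3),np.zeros(3),K,np.array(c['distortion'],float))[0].ravel()
def tool():
    s=readout.read_state(); T=np.eye(4); T[:3,:3]=R.from_quat(s['eef_rot']).as_matrix(); T[:3,3]=s['tcp_pos']; return T
def save(im,f): cv2.imwrite('pics/'+f,im[:,:,::-1])
E
python3 - <<'E'
from h import *
s=readout.read_state(); print(s)
for n in ('scene','side'):
    save(vision.camera(n),n+'0.png'); c=vision.get_calibration(n); print(n,np.round(np.linalg.inv(np.array(c['view'])),2).tolist(),c['fx'],c['distortion'])
T=tool(); np.save('T0.npy',T); save(vision.camera('wrist'),'wrist0.png'); print(vision.get_calibration('wrist'))
E
```

```text
pics
plant.py
{'t': 0.0, 'joint_pos': array([ 1.43310460e+00,  3.59412879e-01,  1.10653487e-02, -3.44820844e-04,
       -1.22412195e+00, -2.88080460e-01]), 'qvel': array([ 0.00105981,  0.00010104,  0.00174772, -0.00024177,  0.00094343,
        0.00191337]), 'tau': array([-7.85475295e-04, -5.82718956e+01,  2.93055832e+01,  6.99716449e+00,
        6.88796034e-03, -1.61645589e-04]), 'tcp_pos': array([278.6270832 , 614.2679978 , 225.60967655]), 'eef_rot': array([ 9.77412445e-01, -2.11339031e-01, -9.87997267e-05,  8.46389356e-04]), 'contact_force': array([-0.63551985,  0.06728207,  0.03290975]), 'moment': array([0.01172286, 0.03177691, 0.00242774]), 'finger_force': 0.0, 'width': 87.72782921395326}
scene [[-0.99, 0.12, -0.05, 513.45], [-0.13, -0.94, 0.3, 409.97], [-0.01, 0.31, 0.95, 1360.19], [0.0, 0.0, 0.0, 1.0]] 490.1432862261966 [-0.07914422  0.          0.          0.          0.        ]
side [[0.23, 0.92, -0.3, 254.79], [-0.97, 0.22, -0.07, -31.24], [-0.0, 0.31, 0.95, 1089.84], [0.0, 0.0, 0.0, 1.0]] 445.40486937813057 [-0.11043366  0.          0.          0.          0.        ]
{'fx': 282.66214211474295, 'fy': 282.66214211474295, 'cx': 317.0412487834189, 'cy': 196.11032044794138, 'distortion': array([-0.04064158,  0.        ,  0.        ,  0.        ,  0.        ]), 'T_tool_cam': array([[-8.56534200e-04,  9.56494533e-01,  2.91748991e-01,
         7.78595417e+01],
       [ 9.99999539e-01,  9.45644605e-04, -1.64422468e-04,
         5.52476281e-01],
       [-4.33160051e-04,  2.91748716e-01, -9.56494903e-01,
        -1.58082766e+02],
       [ 0.00000000e+00,  0.00000000e+00,  0.00000000e+00,
         1.00000000e+00]])}
```

View pics/scene0.png

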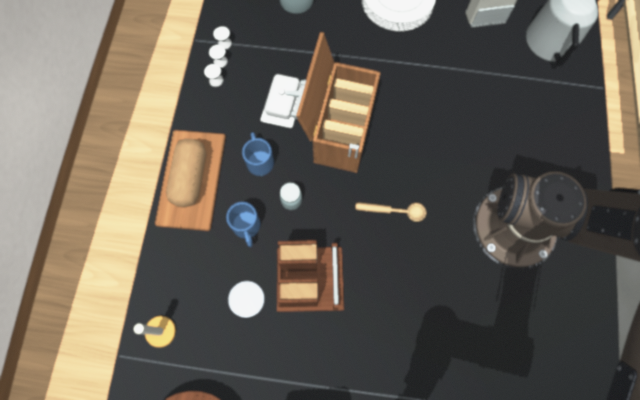

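View pics/side0.png

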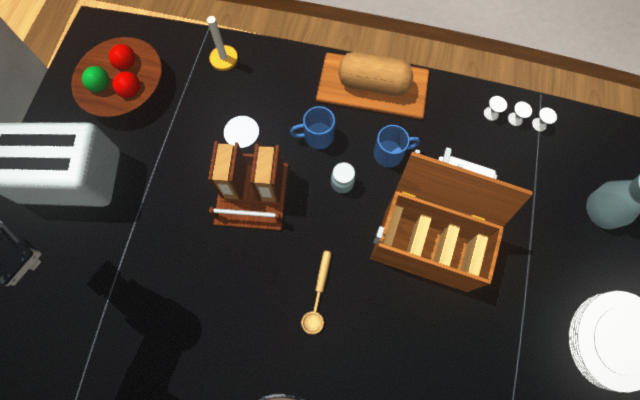

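The scene view shows the rack (about 310,275) with two cartons in the outer stalls and the middle stall empty. The chest is at about (345,115) with its lid open, and the mugs, jar and spoon lie between them. Rough positions come first, then close wrist views.

Run:
```python
from h import *
P=lambda n,l:[print(n,uv,z,np.round(plane(n,uv,z)[:2])) for uv,z in l]
P('scene',[((298,252),152),((298,291),152),((337,275),64),((380,72),158),((357,168),158),((313,160),158),((243,219),90),((258,155),90),((246,299),5),((290,196),75),((415,211),5),((358,207),5),((540,210),0),((325,40),280),((352,152),220),((283,100),60)])
P('side',[((225,165),152),((265,170),152),((243,212),64),((373,255),158),((483,287),158),((503,234),158),((394,188),158),((320,125),90),((392,145),90),((379,234),190),((448,158),200)])
print(proj('scene',[0,0,0]))
# test straight-down reach/poses over rack and chest
for n,f in(('scene','scene0.png'),('side','side0.png')):
    im=cv2.imread('pics/'+f); hsv=cv2.cvtColor(im,cv2.COLOR_BGR2HSV)
    for p in ((298,252),(298,291)) if n=='scene' else ((225,165),(265,170)): print(n,hsv[p[1],p[0]])
```

```text
scene (298, 252) 152 [598. 182.]
scene (298, 291) 152 [584. 278.]
scene (337, 275) 64 [493. 214.]
scene (380, 72) 158 [ 441. -354.]
scene (357, 168) 158 [475. -57.]
scene (313, 160) 158 [593. -65.]
scene (243, 219) 90 [761. 101.]
scene (258, 155) 90 [752. -87.]
scene (246, 299) 5 [731. 302.]
scene (290, 196) 75 [647.  16.]
scene (415, 211) 5 [291.  -7.]
scene (358, 207) 5 [455.   2.]
scene (540, 210) 0 [-76. -58.]
scene (325, 40) 280 [ 598. -353.]
scene (352, 152) 220 [494. -74.]
scene (283, 100) 60 [ 713. -283.]
side (225, 165) 152 [577. 267.]
side (265, 170) 152 [586. 174.]
side (243, 212) 64 [500. 216.]
side (373, 255) 158 [ 449. -101.]
side (483, 287) 158 [ 434. -341.]
side (503, 234) 158 [ 558. -371.]
side (394, 188) 158 [ 607. -118.]
side (320, 125) 90 [755.  86.]
side (392, 145) 90 [743. -99.]
side (379, 234) 190 [ 489. -102.]
side (448, 158) 200 [ 687. -217.]
[514.29097009 225.91234771]
scene [ 18  95 229]
scene [ 18  95 229]
side [ 19 130 238]
side [ 19 126 239]
```

```bash
python3 - <<'E'
from h import *
def q(yaw): # tool down, tool x along world yaw
    return R.from_matrix(np.column_stack([[np.cos(yaw),np.sin(yaw),0],[np.sin(yaw),-np.cos(yaw),0],[0,0,-1]])).as_quat()
for p in ([530,190,250],[450,-180,340]):
    for d in (0,90,180,-90):
        print(p,d,bot.solve_ik(p,q(np.radians(d))))
Ts=[]
for i,p in enumerate([[520,260,250],[520,180,250],[440,-180,350],[440,-270,350]]):
    bot.move_ptp(p,q(0)); bot.pause(.2); Ts.append(tool()); save(vision.camera('wrist'),f'w{i}.png')
np.save('Tw.npy',Ts); print(readout.read_state()['t'])
E
python3 -c "
import cv2,numpy as np
a=[cv2.imread(f'pics/w{i}.png') for i in range(4)]
cv2.imwrite('pics/wr.png',cv2.resize(np.vstack(a[:2]),(800,1000))[:, :])
"
```

```text
[530, 190, 250] 0 [ 0.69183567  0.1602193  -0.2028699   0.         -1.20770713  0.87896066]
[530, 190, 250] 90 [ 0.69183567  0.1602193  -0.2028699   0.         -1.20770713  2.44975698]
[530, 190, 250] 180 [ 0.69183567  0.1602193  -0.2028699   0.         -1.20770713 -2.262632  ]
[530, 190, 250] -90 [ 0.69183567  0.1602193  -0.2028699   0.         -1.20770713 -0.69183567]
[450, -180, 340] 0 [ 0.02636428 -0.018528   -0.19690063  0.         -1.39242369  1.54443204]
[450, -180, 340] 90 None
[450, -180, 340] 180 [ 0.02636428 -0.018528   -0.19690063  0.         -1.39242369 -1.59716061]
[450, -180, 340] -90 [ 0.02636428 -0.018528   -0.19690063  0.         -1.39242369 -0.02636428]
5.025
```

View pics/w0.png

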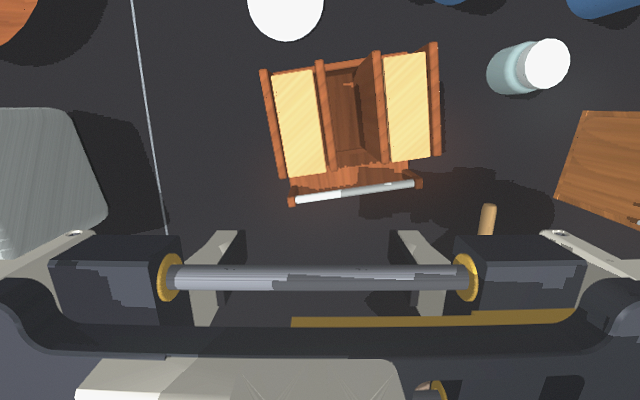

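View pics/w2.png

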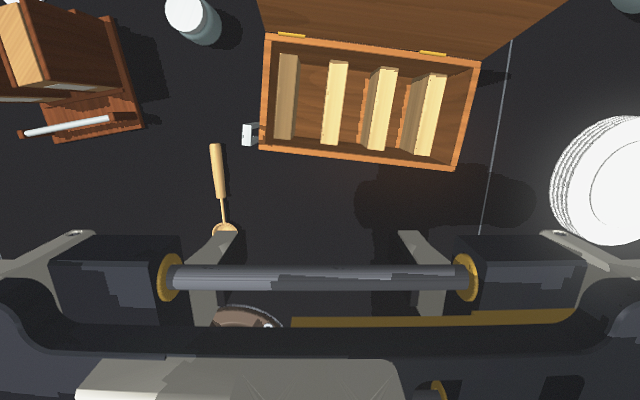

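w0 shows carton tops as yellow quads at (300,122) and (405,107), with the middle stall empty. w2 shows the chest rim corners near (265,33), (261,150), (455,170) and (481,63), and the keeper at (250,134). Next: masks and triangulation.

```bash
cat > m.py <<'E'
from h import *
Ts=np.load('Tw.npy')
def quads(i,lo,hi,amin,ymax=235):
    im=cv2.imread(f'pics/w{i}.png'); hsv=cv2.cvtColor(im,cv2.COLOR_BGR2HSV)
    m=cv2.inRange(hsv,np.array(lo),np.array(hi)); m[ymax:]=0
    m=cv2.morphologyEx(m,cv2.MORPH_CLOSE,np.ones((3,3)))
    out=[]
    for c in cv2.findContours(m,cv2.RETR_EXTERNAL,cv2.CHAIN_APPROX_NONE)[0]:
        a=cv2.contourArea(c)
        if a>amin:
            h=cv2.convexHull(c); q=cv2.approxPolyN(h,4,ensure_convex=True).reshape(4,2) if hasattr(cv2,'approxPolyN') else cv2.boxPoints(cv2.minAreaRect(h))
            M=cv2.moments(c); out.append((a,(M['m10']/M['m00'],M['m01']/M['m00']),q))
    return sorted(out,key=lambda o:o[1][0])
if __name__=='__main__':
    for i in range(4):
        im=cv2.imread(f'pics/w{i}.png'); hsv=cv2.cvtColor(im,cv2.COLOR_BGR2HSV)
        if i==0: print(hsv[122,300],hsv[107,405],hsv[100,277],hsv[195,330],'px')
        if i==2: print(hsv[100,287],hsv[100,335],hsv[100,382],hsv[115,430],hsv[160,360],hsv[155,350],hsv[110,263],'px')
        for a,c,q in quads(i,(15,60,140),(32,160,255),400): print(i,a,np.round(c,1),np.round(q).astype(int).tolist(),hsv[int(c[1]),int(c[0])])
E
python3 m.py
```

```text
[ 23  97 246] [ 23  96 246] [ 25  88 247] [  0   0 247] px
0 4106.0 [298.9 122.6] [[326, 172], [288, 178], [269, 75], [312, 69]] [ 23  95 246]
0 4288.5 [406.8 106.1] [[431, 156], [390, 162], [381, 57], [425, 51]] [ 24  96 246]
1 4004.5 [209.1 123.2] [[240, 172], [203, 178], [176, 76], [218, 69]] [ 23 101 245]
1 4326.5 [315.7 105.7] [[343, 157], [304, 162], [286, 57], [330, 50]] [ 23  97 246]
1 774.0 [629.4 193.5] [[639, 219], [619, 219], [610, 214], [639, 142]] [ 29  50 248]
[ 17 111 177] [ 23  91 244] [ 23  90 244] [ 23  93 243] [ 13 158 197] [ 14 160 219] [ 14 160 219] px
2 1916.0 [17.9 45.7] [[43, 80], [18, 86], [-11, 8], [16, 2]] [ 18 122 224]
2 640.0 [218.5 185.1] [[212, 234], [209, 142], [218, 144], [237, 232]] [ 21 101 238]
2 1390.5 [285.1  95.6] [[297, 55], [290, 140], [273, 138], [279, 53]] [ 18 112 171]
2 1508.0 [333.7 101.8] [[349, 61], [337, 145], [319, 143], [329, 59]] [ 23  90 245]
2 2049.0 [378.3 108.2] [[398, 68], [384, 151], [355, 147], [372, 65]] [ 22  97 240]
2 2476.5 [422.4 114.3] [[429, 161], [396, 146], [411, 84], [450, 62]] [ 25  85 249]
3 617.5 [171.4 193. ] [[167, 147], [192, 234], [166, 234], [159, 143]] [ 18 116 205]
3 868.0 [223.8  94.3] [[231, 56], [229, 140], [214, 137], [214, 54]] [ 18 111 143]
3 1415.0 [270.5 102.1] [[283, 61], [276, 144], [258, 144], [264, 61]] [ 20 108 231]
3 1431.5 [319.3 107.8] [[334, 67], [323, 150], [306, 149], [314, 67]] [ 19 108 229]
3 1363.0 [367.4 113.9] [[383, 74], [370, 156], [352, 154], [365, 73]] [ 19 108 228]
```

View pics/w3.png

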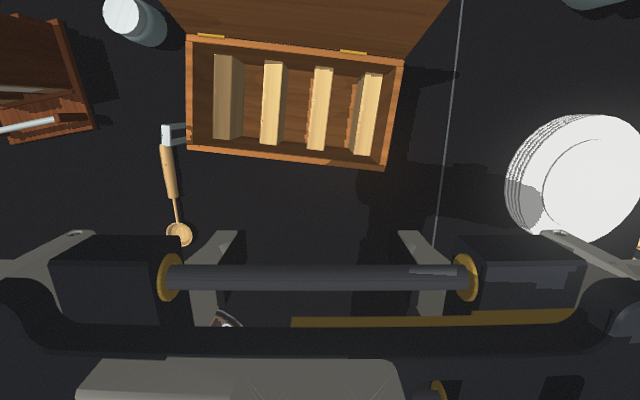

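w3 shows the chest rim corners near (187,35), (187,150), (386,171) and (404,60), and the four block tops between x = 214 and 383. I triangulate these next.

Run:
```python
from m import *
def tw(i,p,j,r): 
    P,e=tri([ray('wrist',p,Ts[i]),ray('wrist',r,Ts[j])]); return P,e[0]
def srt(q,c): return sorted(q.tolist(),key=lambda p:np.arctan2(p[1]-c[1],p[0]-c[0]))
lo,hi=(15,60,140),(32,160,255)
q0=quads(0,lo,hi,400)[:2]; q1=quads(1,lo,hi,400)[:2]
for a,b in zip(q0,q1):
    print('carton c',*[np.round(x,1) for x in tw(0,a[1],1,b[1])])
    for p,r in zip(srt(a[2],a[1]),srt(b[2],b[1])):
        print('  ',np.round(tw(0,p,1,r)[0],1),'plane152',np.round(plane('wrist',p,152,Ts[0])[:2],1),np.round(plane('wrist',r,152,Ts[1])[:2],1))
print('rim FL NL NR FR')
for p,r in zip([(265,33),(261,150),(455,170),(481,63)],[(187,35),(187,150),(386,171),(404,60)]):
    print(np.round(tw(2,p,3,r)[0],1),np.round(plane('wrist',p,158,Ts[2])[:2],1),np.round(plane('wrist',r,158,Ts[3])[:2],1))
print('blocks (view3 centres at z=88; tri with view2 for first two)')
B2=quads(2,lo,hi,1000)[1:]; B3=[x for x in quads(3,lo,hi,800)]
for k in range(4):
    c3=B3[k][2].mean(0); c2=B2[k][2].mean(0)
    print(np.round(plane('wrist',c3,88,Ts[3]),1), np.round(tw(2,c2,3,c3)[0],1))
# rail ends in w0: bright strip
im=cv2.imread('pics/w0.png'); hsv=cv2.cvtColor(im,cv2.COLOR_BGR2HSV); m=cv2.inRange(hsv,(0,0,150),(180,40,255)); m[:170]=0;m[215:]=0;m[:,:280]=0;m[:,430:]=0
ys,xs=np.nonzero(m); v=cv2.fitLine(np.column_stack([xs,ys]).astype(np.float32),2,0,.01,.01).ravel()
print('rail',xs.min(),xs.max(),v)
for u in (xs.min(),xs.max()): print(np.round(plane('wrist',(u,v[3]+(u-v[2])*v[1]/v[0]),67,Ts[0]),1))
```

```text
carton c [587.  276.8 150.4] 0.1
   [626.6 301.5 150.6] plane152 [626.2 301.3] [626.7 300.8]
   [631.6 265.  149.4] plane152 [630.8 265. ] [631.7 264.2]
   [542.6 252.4 150.7] plane152 [542.6 252.4] [543. 252.]
   [536.9 287.8 150.9] plane152 [537.  287.7] [537.4 287.3]
carton c [601.4 181.9 149.3] 0.1
   [641.  206.8 148.7] plane152 [640.4 207.5] [640.5 206.5]
   [646.3 169.9 148.7] plane152 [645.4 171. ] [645.8 170. ]
   [557.6 157.3 153.9] plane152 [557.7 156.6] [556.9 157.1]
   [551.4 192.8 147.9] plane152 [552.  193.9] [552.3 192.6]
rim FL NL NR FR
[ 602.3 -120.3  152. ] [ 601.2 -121.3] [ 600.7 -122.9]
[ 472.4 -112.3  168.8] [ 470.7 -110.1] [ 471.1 -107.3]
[ 443.7 -358.2  151.1] [ 446.  -354.7] [ 444.3 -356.6]
[ 572.9 -368.6  158.2] [ 572.  -368.6] [ 573.9 -368.7]
blocks (view3 centres at z=88; tri with view2 for first two)
[ 536.9 -134.7   88. ] [ 536.9 -133.4   84.2]
[ 528.7 -202.9   88. ] [ 528.9 -202.7   86.7]
[ 520.7 -272.5   88. ] [ 521.3 -272.7   50.7]
[ 512.6 -341.7   88. ] [ 512.8 -353.1   22. ]
rail 295 413 [ 9.9049413e-01 -1.3755503e-01  3.5140588e+02  1.9173294e+02]
[488.8 288.6  67. ]
[510.3 140.8  67. ]
```

Checks hold: carton tops triangulate to about 150 mm (152 expected), stall pitch is 95.5 (96), the rail is 93 from the rack origin, and the rim is at about 157 (158). Next I save the frames, measure the lid, and check IK for all key poses.

```bash
cat >> h.py <<'E'
class F:
    def __init__(s,o,deg): s.o=np.array([*o,0.]); s.R=R.from_euler('z',deg,degrees=True)
    def p(s,x,y,z): return s.o+s.R.apply([x,y,z])
    def inv(s,P): return s.R.inv().apply(np.asarray(P)-s.o)
    def q(s,yt,tilt=0):  # yt: tool y dir in frame ('x' or 'y' signed), tool z tilted forward by tilt deg
        t=np.radians(tilt); z=np.array([np.sin(t),0,-np.cos(t)])
        y={'y':[0,1.,0],'-y':[0,-1.,0],'x':[1.,0,0],'-x':[-1.,0,0]}[yt]
        return (s.R*R.from_matrix(np.column_stack([np.cross(y,z),y,z]))).as_quat()
rack=F((591.6,229.1),8.75); chest=F((523.6,-238.4),-6.4)
H=21.
def lean(cx,cz,th=41,foot=-46): # carton (from spine, height) -> rack x,z
    t=np.radians(th); return foot+cx*np.cos(t)-cz*np.sin(t), 12+cx*np.sin(t)+cz*np.cos(t)
E
python3 - <<'E'
from h import *
for a,b in (((325,37),(530,187)),((301,132),(415,153))):
    P,e=tri([ray('scene',a),ray('side',b)]); print('lid edge',np.round(P),np.round(e,1),'chest',np.round(chest.inv(P)))
def ck(n,p,q):
    s=bot.solve_ik(p,q); print(n,np.round(p),None if s is None else np.round(s,2))
for y in (-48,48):
  for o in ('x','-x'): ck(f'pull{y}{o}',rack.p(75,y,130),rack.q(o))
  x,z=lean(30,100)
  for o in ('y','-y'):
    ck(f'grasp{y}{o}',rack.p(x,y,z),rack.q(o,41)); ck('above',rack.p(x,y,z+180),rack.q(o,41)); ck('up',rack.p(x,y,320),rack.q(o))
for y in (-70,0):
  for o in ('y','-y'): ck(f'place{y}{o}',chest.p(-15,y,108),chest.q(o)); ck('high',chest.p(-15,y,300),chest.q(o))
for o in ('x','-x'): ck('lid'+o,chest.p(160,-50,260),chest.q(o)); ck('lidshut',chest.p(-45,-50,168),chest.q(o)); ck('bolt',chest.p(-46,70,195),chest.q(o))
for o in ('y','-y'): ck('bolt'+o,chest.p(-46,70,195),chest.q(o))
E
```

```text
lid edge [ 602. -347.  315.] [9.7 9.7] chest [  90. -100.  315.]
lid edge [ 642. -121.  245.] [23.4 23.4] chest [104. 129. 245.]
pull-48x [673. 193. 130.] [ 0.56  0.47 -0.05  0.   -1.06  2.74]
pull-48-x [673. 193. 130.] [ 0.56  0.47 -0.05  0.   -1.06 -0.4 ]
grasp-48y [511. 168. 107.] None
above [511. 168. 287.] None
up [511. 168. 320.] [ 0.68  0.08 -0.13  0.   -1.35 -2.1 ]
grasp-48-y [511. 168. 107.] None
above [511. 168. 287.] None
up [511. 168. 320.] [ 0.68  0.08 -0.13  0.   -1.35  1.04]
pull48x [658. 288. 130.] [ 0.68  0.49 -0.    0.   -1.07  2.61]
pull48-x [658. 288. 130.] [ 0.68  0.49 -0.    0.   -1.07 -0.53]
grasp48y [496. 263. 107.] None
above [496. 263. 287.] [ 0.93 -0.2  -1.02  1.21 -0.52  2.91]
up [496. 263. 320.] [ 0.84  0.12 -0.09  0.   -1.36 -2.25]
grasp48-y [496. 263. 107.] None
above [496. 263. 287.] [ 0.93 -0.2  -1.02  1.21 -0.52 -0.23]
up [496. 263. 320.] [ 0.84  0.12 -0.09  0.   -1.36  0.89]
place-70y [ 501. -306.  108.] [-0.22  0.32 -0.34  0.   -0.91 -1.47]
high [ 501. -306.  300.] [-0.22  0.18 -0.07  0.   -1.32 -1.47]
place-70-y [ 501. -306.  108.] [-0.22  0.32 -0.34  0.   -0.91  1.68]
high [ 501. -306.  300.] [-0.22  0.18 -0.07  0.   -1.32  1.68]
place0y [ 509. -237.  108.] [-0.09  0.28 -0.4   0.   -0.89 -1.6 ]
high [ 509. -237.  300.] [-0.09  0.13 -0.12  0.   -1.32 -1.6 ]
place0-y [ 509. -237.  108.] [-0.09  0.28 -0.4   0.   -0.89  1.55]
high [ 509. -237.  300.] [-0.09  0.13 -0.12  0.   -1.32  1.55]
lidx [ 677. -306.  260.] None
lidshut [ 473. -283.  168.] None
bolt [ 486. -164.  195.] [ 0.06  0.12 -0.39  0.   -1.07  2.97]
lid-x [ 677. -306.  260.] [-0.16  0.46  0.24  0.   -1.35  0.05]
lidshut [ 473. -283.  168.] [-0.18  0.2  -0.35  0.   -1.02  0.07]
bolt [ 486. -164.  195.] [ 0.06  0.12 -0.39  0.   -1.07 -0.17]
bolty [ 486. -164.  195.] [ 0.06  0.12 -0.39  0.   -1.07 -1.74]
bolt-y [ 486. -164.  195.] [ 0.06  0.12 -0.39  0.   -1.07  1.4 ]
```

The 41° tool tilt is out of reach at the rack, so I look for the largest tilt possible at the grasp and the matching reverse tilt at the chest.

Run:
```python
from h import *
for y in (-48,48):
  for cx,cz in ((15,115),(25,110)):
    x,z=lean(cx,cz)
    for dx in (0,):
      for o in ('y','-y'):
        print('grasp',y,cx,o,np.round(rack.p(x,y,z)),[t for t in range(-10,45,3) if bot.solve_ik(rack.p(x,y,z),rack.q(o,t)) is not None],[t for t in range(-10,45,3) if bot.solve_ik(rack.p(x,y,z+200),rack.q(o,t)) is not None])
for y in (-70,0,70):
  for o in ('y','-y'): print('place',y,o,[t for t in range(-45,20,3) if bot.solve_ik(chest.p(-30,y,120),chest.q(o,t)) is not None],[t for t in range(-45,20,3) if bot.solve_ik(chest.p(-30,y,320),chest.q(o,t)) is not None])
```

```text
grasp -48 15 y [490. 165. 109.] [-10, -7, -4, -1, 2, 5, 8, 11, 14, 17, 20] [-10, -7, -4, -1, 2, 5, 8, 11, 14, 17, 20, 23, 26, 29, 32, 35, 38, 41, 44]
grasp -48 15 -y [490. 165. 109.] [-10, -7, -4, -1, 2, 5, 8, 11, 14, 17, 20] [-10, -7, -4, -1, 2, 5, 8, 11, 14, 17, 20, 23, 26, 29, 32, 35, 38, 41, 44]
grasp -48 25 y [501. 167. 111.] [-10, -7, -4, -1, 2, 5, 8, 11, 14, 17, 20] [-10, -7, -4, -1, 2, 5, 8, 11, 14, 17, 20, 23, 26, 29, 32, 35, 38, 41, 44]
grasp -48 25 -y [501. 167. 111.] [-10, -7, -4, -1, 2, 5, 8, 11, 14, 17, 20] [-10, -7, -4, -1, 2, 5, 8, 11, 14, 17, 20, 23, 26, 29, 32, 35, 38, 41, 44]
grasp 48 15 y [475. 260. 109.] [-10, -7, -4, -1, 2, 5, 8, 11, 14, 17] [-10, -7, -4, -1, 2, 5, 8, 11, 14, 17, 20, 23, 26, 29, 32, 41]
grasp 48 15 -y [475. 260. 109.] [-10, -7, -4, -1, 2, 5, 8, 11, 14, 17, 20] [-10, -7, -4, -1, 2, 5, 8, 11, 14, 17, 20, 23, 26, 29, 32, 35, 38, 41]
grasp 48 25 y [486. 261. 111.] [-10, -7, -4, -1, 2, 5, 8, 11, 14, 17, 20] [-10, -7, -4, -1, 2, 5, 8, 11, 14, 17, 20, 23, 26, 29, 32, 41]
grasp 48 25 -y [486. 261. 111.] [-10, -7, -4, -1, 2, 5, 8, 11, 14, 17, 20] [-10, -
[... 596 characters left out ...]
39, -36, -33, -30, -27, -24, -21, -18, -15, -12, -9, -6, -3, 0, 3, 6, 9, 12, 15, 18]
place 0 -y [-45, -42, -39, -36, -33, -30, -27, -24, -21, -18, -15, -12, -9, -6, -3, 0, 3, 6, 9, 12, 15, 18] [-45, -42, -39, -36, -33, -30, -27, -24, -21, -18, -15, -12, -9, -6, -3, 0, 3, 6, 9, 12, 15, 18]
place 70 y [-45, -42, -39, -36, -33, -30, -27, -24, -21, -18, -15, -12, -9, -6, -3, 0, 3, 6, 9, 12, 15, 18] [-45, -42, -39, -36, -33, -30, -27, -24, -21, -18, -15, -12, -9, -6, -3, 0, 3, 6, 9, 12, 15, 18]
place 70 -y [-45, -42, -39, -36, -33, -30, -27, -24, -21, -18, -15, -12, -9, -6, -3, 0, 3, 6, 9, 12, 15, 18] [-45, -42, -39, -36, -33, -30, -27, -24, -21, -18, -15, -12, -9, -6, -3, 0, 3, 6, 9, 12, 15, 18]
```

Plan: grasp with the tool tilted 18° and set the carton down at about -17°. First I tip the carton at rack y = +48.

```bash
cat > tip.py <<'E'
from h import *
def tip(y,log=True):
    q=rack.q('-x')
    effector.move_gripper(0)
    bot.move_ptp(rack.p(74,y,230),q); bot.line_to(rack.p(74,y,132),120)
    print('in',np.round(readout.read_state()['contact_force'],1))
    r=150; 
    for th in range(0,38,6):
        a=np.radians(53.1+th); bot.line_to(rack.p(-46+r*np.cos(a)+H,y,12+r*np.sin(a)),60)
        print(th,np.round(readout.read_state()['contact_force'],1))
    a=np.radians(53.1+39); bot.line_to(rack.p(-46+r*np.cos(a)+H,y,12+r*np.sin(a)),50)
    bot.pause(.4); print('end',np.round(readout.read_state()['contact_force'],1))
    s=readout.read_state()['tcp_pos'].copy(); s[2]=260; bot.line_to(s,150)
E
python3 - <<'E'
from tip import *
bot.move_ptp([440,-100,330],chest.q('-y'))
tip(48)
bot.move_ptp([430,240,260],rack.q('-y')); bot.pause(.2); np.save('T4.npy',tool()); save(vision.camera('wrist'),'w4.png'); print(readout.read_state()['t'])
E
```

```text
in [-1.  -0.1  0.8]
0 [ 0.   0.7 -0.4]
6 [1.6 0.5 1.9]
12 [ 0.8 -0.5  1.7]
18 [0.5 0.3 1. ]
24 [ 0.4 -0.3 -0.5]
30 [0.1 0.2 1.6]
36 [0.1 0.2 0.3]
end [ 0.6 -0.3  1. ]
15.6
```

View pics/w4.png

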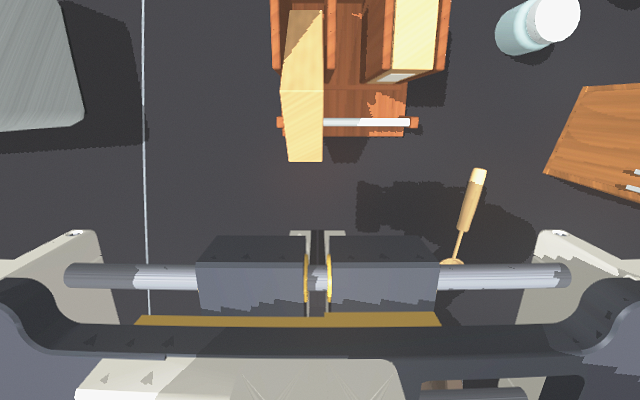

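The carton now leans on the rail: front top edge at (289–322,161), rear top edge at (281–324,91). I check that against the lean geometry, then grasp.

```bash
cat > grab.py <<'E'
from h import *
CX,CZ,TG=18,110,18
def grab(y):
    x,z=lean(CX,CZ); q=rack.q('y',TG); t=np.radians(TG)
    effector.move_gripper(70,40)
    b=rack.p(x-60*np.sin(t),y,z+60*np.cos(t))
    up=b+[0,0,80]
    bot.move_ptp(up,q); bot.line_to(b,150); bot.line_to(rack.p(x,y,z),60)
    print('at',np.round(readout.read_state()['contact_force'],1))
    effector.move_gripper(20,25); bot.pause(.2)
    s=readout.read_state(); print('width',s['width'],s['finger_force'],np.round(s['contact_force'],1))
    bot.line_to(rack.p(x,y,z+40),60); bot.line_to(rack.p(x,y,z+190),150)
    s=readout.read_state(); print('lift',s['width'],np.round(s['contact_force'],1))
E
python3 - <<'E'
from h import *
T=np.load('T4.npy')
for uv,c in (((289,161),(0,140)),((322,161),(0,140)),((281,91),(90,140)),((324,91),(90,140))):
    x,z=lean(*c); print('exp',np.round([x,z]),'meas',np.round(rack.inv(plane('wrist',uv,z,T)),1))
from grab import *
grab(48)
bot.pause(.1); save(vision.camera('scene'),'scene1.png'); print(readout.read_state()['t'])
E
```

```text
exp [-138.  118.] meas [-132.4   65.5  117.7]
exp [-138.  118.] meas [-132.5   30.2  117.7]
exp [-70. 177.] meas [-65.2  64.4 176.7]
exp [-70. 177.] meas [-65.3  29.8 176.7]
at [-0.8 -0.2 -0.4]
width 35.92978498062387 24.99923676252365 [-0.7  0.1  0.9]
lift 36.150914635140595 [-0.4 -0.8 -3.8]
24.55
```

The carton is held (36 mm width) and the measured lean is close to 39°. Next I carry it over stall 0 and check before lowering.

Run:
```python
from h import *
q=chest.q('y',-17)
bot.move_ptp(chest.p(-90,150,345),q); bot.move_ptp(chest.p(-36,-70,320),q); bot.line_to(chest.p(-36,-70,275),100)
bot.pause(.3); a=vision.camera('scene')[0:260,180:500]; b=vision.camera('side')[80:340,320:640]
save(cv2.resize(np.hstack([a,b]),(800,325),interpolation=cv2.INTER_CUBIC),'c1.png'); print(readout.read_state()['t'],readout.read_state()['width'])
```

```text
27.75 35.6513334643417
```

View pics/c1.png

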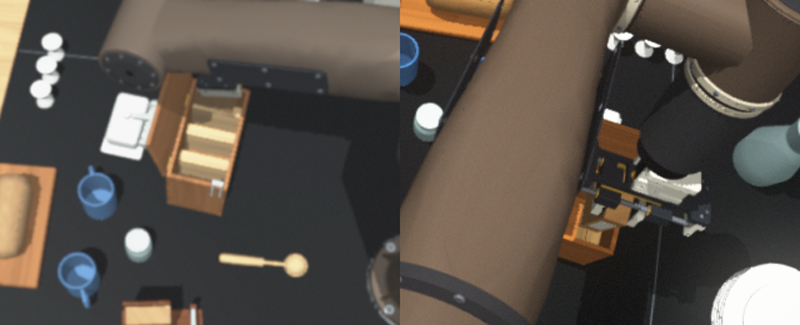

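The arm holds the carton over the chest's -y end, clear of the lid, but the view is mostly blocked by the forearm. I lower it under force watch.

```bash
cat > place.py <<'E'
from h import *
def place(y,x=-36,zmin=115,zsafe=140):
    bot.pause(.3); f0=readout.read_state()['contact_force'].copy(); z0=readout.read_state()['tcp_pos'][2]
    z=z0
    while z>zmin:
        z-= 15 if z>zsafe+15 else 2
        bot.line_to(chest.p(x,y,z),80 if z>zsafe else 30); s=readout.read_state(); d=s['contact_force']-f0
        if np.linalg.norm(d)>5: print('touch',z,np.round(d,1)); break
    print('z',z,np.round(d,1),s['width']); return z
def release(y,x,z):
    effector.move_gripper(44,25); bot.pause(.4)
    bot.line_to(chest.p(x,y,z+40),60); bot.line_to(chest.p(x,y,300),150)
E
python3 - <<'E'
from place import *
z=place(-70); print(readout.read_state()['t'])
if z<126: release(-70,-36,z); bot.move_ptp([440,-100,350],chest.q('y'))
print(readout.read_state()['t'])
E
```

```text
touch 120.95870361008554 [-0.1  0.7  9.6]
z 120.95870361008554 [-0.1  0.7  9.6] 35.899734194379306
34.975
38.5667
```

Touchdown came at z = 121, close to the 119 predicted. Now I tip the second carton and look at both places.

Run:
```python
from tip import *
bot.move_ptp([440,-190,350],chest.q('-y')); bot.pause(.2); np.save('T5.npy',tool()); a=vision.camera('wrist')
bot.move_ptp([520,230,260],rack.q('-y')); bot.pause(.2); np.save('T6.npy',tool()); b=vision.camera('wrist')
save(a,'w5.png'); save(b,'w6.png')
save(np.vstack([a[:235],b[:235]]),'c2.png'); print(readout.read_state()['t'])
```

```text
43.2167
```

View pics/c2.png

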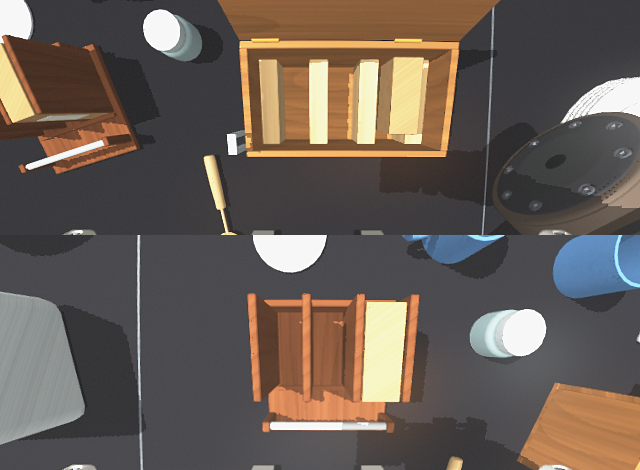

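The first carton stands upright in stall 0, its top at about (391–425, 57–134). The second is still in place in the rack at about (385,350). I tip it, check it numerically, and take it.

Run:
```python
from tip import *
T=np.load('T5.npy'); print('carton A',[np.round(chest.inv(plane('wrist',uv,148,T))).tolist() for uv in ((395,57),(425,57),(391,133),(420,134))])
tip(-48)
bot.move_ptp([450,200,260],rack.q('-y')); bot.pause(.2); T=tool(); im=vision.camera('wrist'); save(im,'w7.png'); np.save('T7.npy',T)
hsv=cv2.cvtColor(im,cv2.COLOR_RGB2HSV); m=cv2.inRange(hsv,(15,60,140),(32,160,255)); m[230:]=0
for c in cv2.findContours(m,cv2.RETR_EXTERNAL,cv2.CHAIN_APPROX_NONE)[0]:
    if cv2.contourArea(c)>500:
        h=c.reshape(-1,2); b=h[h[:,1]>h[:,1].max()-3]; print(cv2.boundingRect(c),b.min(0),b.max(0))
        for uv in (b[b[:,0].argmin()],b[b[:,0].argmax()]): print('front top edge',np.round(rack.inv(plane('wrist',uv.astype(float),119,T)),1),'expect -133, -66..-30')
print(readout.read_state()['t'])
```

```text
carton A [[49.0, -54.0, 148.0], [50.0, -89.0, 148.0], [-39.0, -55.0, 148.0], [-40.0, -92.0, 148.0]]
in [ 0.1 -0.2  0.3]
0 [-0.3 -0.2 -0.4]
6 [ 1.1 -0.   0.6]
12 [0.7 0.3 1.2]
18 [ 0.2  0.6 -0.1]
24 [-0.2  0.9 -0.5]
30 [ 0.2 -0.4  0.2]
36 [-0.1  0.6 -0.5]
end [ 0.6 -0.3 -0.3]
(431, 176, 26, 54) [431 227] [443 229]
front top edge [-195.2 -138.4  119. ] expect -133, -66..-30
front top edge [-197.8 -152.8  119. ] expect -133, -66..-30
(335, 24, 54, 151) [339 172] [371 174]
front top edge [-130.6  -30.9  119. ] expect -133, -66..-30
front top edge [-131.7  -65.5  119. ] expect -133, -66..-30
52.0667
```

Carton A measures 90 × 36 mm inside stall 0. The second carton leans exactly as expected (y from -65.5 to -30.9), so I grab it and place it in stall 1.

Run:
```python
from grab import *; from place import *
grab(-48)
s=readout.read_state()
assert 34<s['width']<38
q=chest.q('y',-17)
bot.move_ptp(chest.p(-90,150,345),q); bot.move_ptp(chest.p(-37,0,320),q); bot.line_to(chest.p(-37,0,275),100)
z=place(0,-37); print(readout.read_state()['t'])
if z<126: release(0,-37,z); bot.move_ptp([440,-100,350],chest.q('y'))
bot.move_ptp([440,-190,350],chest.q('-y')); bot.pause(.2); np.save('T8.npy',tool()); a=vision.camera('wrist'); save(a,'w8.png')
b=vision.camera('scene'); save(b,'scene2.png'); save(vision.camera('side'),'side2.png')
c=np.zeros((235,640,3),np.uint8); c[:,:320]=b[80:315,180:500]; save(np.vstack([a[:235],c]),'c3.png'); print(readout.read_state()['t'])
```

```text
at [-0.  -0.7 -0.1]
width 36.145973314851275 24.98990625143051 [-0.1 -0.3  0.9]
lift 35.73116388081005 [ 0.3 -0.  -2. ]
touch 120.44696445601 [ 0.   1.2 12. ]
z 120.44696445601 [ 0.   1.2 12. ] 35.83525432322015
68.85
74.9417
```

View pics/c3.png

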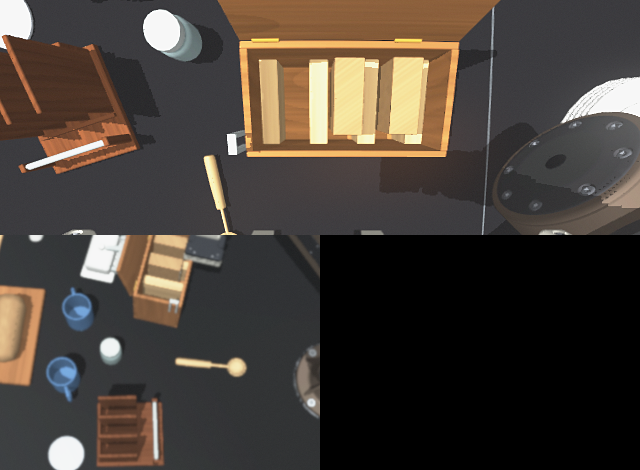

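Both cartons stand in stalls 1 and 0, the rack is empty, and the other things have not moved. I close the lid from behind.

Run:
```python
from h import *
q=chest.q('-x'); Y=-50
def corner(phi,r):
    f=np.radians(phi); return 66-r*np.cos(f)+10*np.sin(f), 158+r*np.sin(f)+10*np.cos(f)
pts=[corner(p,105+20*(85-p)/85) for p in range(85,-1,-5)]
for x,z in [(168-H,380),(168-H,262)]+pts: assert bot.solve_ik(chest.p(x+H,Y,z),q) is not None,(x,z)
effector.move_gripper(0)
bot.move_ptp([440,-190,400],q) ; bot.move_ptp(chest.p(60,Y,400),q); bot.line_to(chest.p(168,Y,380),200); bot.line_to(chest.p(168,Y,262),150)
F=lambda:np.round(readout.read_state()['contact_force'],1)
print('behind',F())
for x in range(158,int(pts[0][0]+H),-10): bot.line_to(chest.p(x,Y,262),80); print(x,F())
for x,z in pts: bot.line_to(chest.p(x+H,Y,z),80); print(round(x),round(z),F())
z=168
while z>160 and readout.read_state()['contact_force'][2]<12: z-=1; bot.line_to(chest.p(x+H,Y,z),20); bot.pause(.1)
print('pressed',z,readout.read_state()['tcp_pos'],F()); print(readout.read_state()['t'])
```

```text
behind [0.9 0.2 0.7]
158 [ 0.4 -0.8 -0.4]
148 [-0.4  0.1  0. ]
138 [-0.4 -0.6  0.7]
128 [ 0.3  0.  -0.2]
118 [2.7 0.3 3.8]
108 [ 4.  -0.   5.5]
98 [ 2.2 -1.3  3.1]
88 [ 1.9 -0.2  2.1]
67 263 [-0.4 -1.   0.4]
57 264 [-0.1 -0.1  0.3]
48 264 [-0.3  0.7  0.2]
38 263 [-0.2  0.4 -0.4]
29 262 [ 0.4  0.6 -0.2]
19 259 [-0.5  0.3  0.7]
10 256 [ 0.3 -0.4 -0.4]
1 251 [ 0.3  0.  -0.2]
-8 246 [-0.5 -0.8 -0.3]
-16 240 [ 0.2 -0.2 -0. ]
-24 233 [ 0.2 -0.5  0.1]
-31 226 [0.9 0.1 0.6]
-38 217 [-0.2 -0.1  0.5]
-44 209 [ 0.8  0.5 -0. ]
-49 199 [ 0.9 -0.1  0.8]
-53 189 [-0.2  0.4  0.7]
-56 179 [-0.8  0.3  0.7]
-59 168 [ 1.1 -0.9  1.3]
pressed 166 [ 480.66011765 -284.07732682  168.18793114] [-3.8  4.8 16.8]
89.4917
```

The tip stopped at z = 168 with about 17 N, which matches a shut lid, although the sweep forces were low. I look to confirm.

Run:
```python
from h import *
p=readout.read_state()['tcp_pos'].copy(); p[2]=300; bot.line_to(p,200)
bot.move_ptp([400,-120,330],chest.q('-y')); bot.pause(.2); np.save('T9.npy',tool()); save(vision.camera('wrist'),'w9.png'); 
bot.move_ptp([400,-230,330],chest.q('-y')); bot.pause(.2); np.save('T10.npy',tool()); save(vision.camera('wrist'),'w10.png'); save(vision.camera('scene'),'scene3.png'); print(readout.read_state()['t'])
a=cv2.imread('pics/w9.png')[:235]; b=cv2.imread('pics/w10.png')[:235]; cv2.imwrite('pics/c4.png',np.vstack([a,b]))
```

```text
92.4833
```

View pics/c4.png

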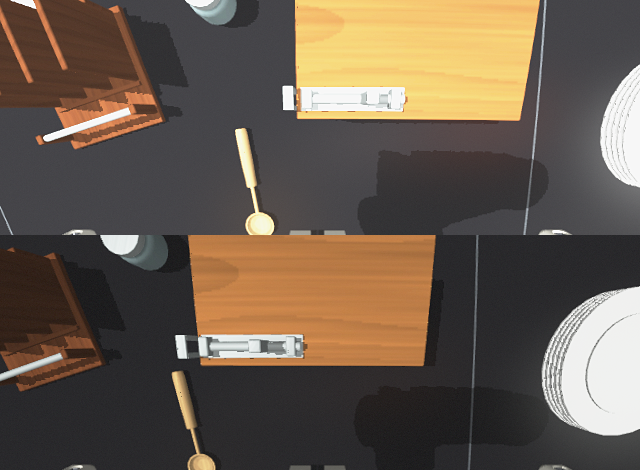

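The lid is shut flat. The knob is near (372,98) in w9 and (255,111) in w10, and the keeper is at the left end of the bolt. I zoom numerically and locate the knob.

Run:
```python
import cv2,numpy as np
a=cv2.imread('pics/w9.png')[75:125,275:415]; b=cv2.imread('pics/w10.png')[90:140,170:310]
cv2.imwrite('pics/c5.png',cv2.resize(np.vstack([a,b]),None,fx=5.5,fy=5.5,interpolation=cv2.INTER_CUBIC))
```

```text
(no output)
```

View pics/c5.png

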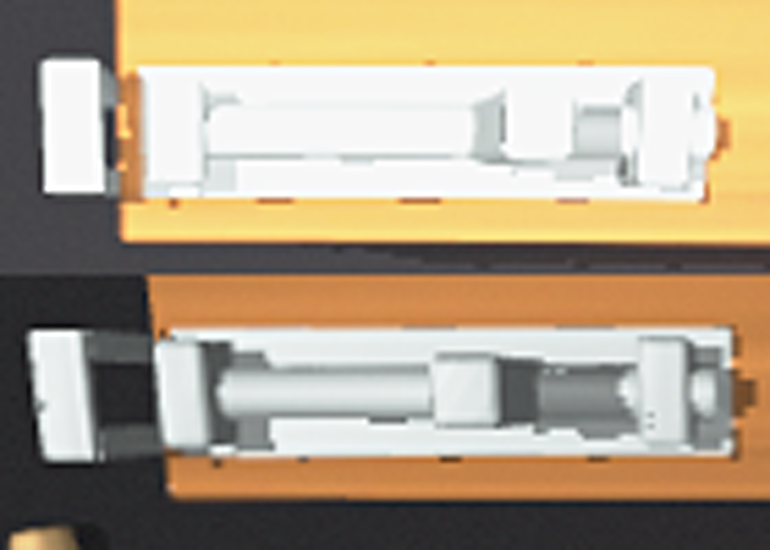

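Run:
```python
from h import *
A,B=np.load('T9.npy'),np.load('T10.npy')
for n,a,b in (('knob',(373.4,97.5),(254.5,110.5)),('keeper',(287.9,97.9),(180.9,111.8))):
    P,e=tri([ray('wrist',a,A),ray('wrist',b,B)]); print(n,np.round(chest.inv(P),1),np.round(e,1))
    if n=='knob': k=chest.inv(P)
z0=196; q=chest.q('-x')
F=lambda:readout.read_state()['contact_force'].copy()
ok=abs(k[0]+46)<6 and 40<k[1]<62 and abs(k[2]-220)<8
print(ok)
if ok:
    x=k[0]; y=k[1]-6-9.5-10
    bot.move_ptp(chest.p(x,y,290),q); bot.line_to(chest.p(x,y,z0),80); bot.pause(.2); f0=F(); print('f0',np.round(f0,1))
    while y<95:
        y+=3 if y<74 else 1
        bot.line_to(chest.p(x,y,z0),40 if y<74 else 20); bot.pause(.05)
        f=chest.R.inv().apply(F()-f0); print(round(y+15.5,1),np.round(f,1))
        if np.linalg.norm(f)>10: break
    print(chest.inv(readout.read_state()['tcp_pos']))
print(readout.read_state()['t'])
```

```text
knob [-46.6  52.3 218.9] [0.5 0.5]
keeper [-46.6 131.7 195.7] [0.1 0.1]
True
f0 [0.3 0.5 1. ]
45.3 [-0.7 -0.8 -0.5]
48.3 [-0.5 -0.7 -1.2]
51.3 [-0.2 -0.1 -1. ]
54.3 [ 0.5  0.1 -1.4]
57.3 [-0.5 -0.3 -1. ]
60.3 [-0.2 -0.7 -0.9]
63.3 [-0.9 -0.8 -0.9]
66.3 [ 1.1 -0.9 -1.3]
69.3 [-0.4 -1.  -0.7]
72.3 [-0.3 -0.  -0.7]
75.3 [-0.3 -1.2 -1.5]
78.3 [-1.3 -0.8 -1.4]
81.3 [-0.8 -1.  -1.2]
84.3 [-0.2 -0.2 -1. ]
87.3 [-1.  -0.8 -2.1]
90.3 [-0.5 -0.1 -0.6]
91.3 [-0.6 -0.6 -1.7]
92.3 [-0.3 -0.1 -1.3]
93.3 [-1.  -1.5 -2.5]
94.3 [-1.2 -0.9 -1.6]
95.3 [ 0.1 -5.4 -1.8]
96.3 [ 1.4 -9.8 -3.1]
[-46.6980539   79.34363125 196.09697075]
102.1083
```

The stop came at knob y ≈ 95, with force rising steeply, so the bolt is home. I back off and verify.

Run:
```python
from h import *
p=chest.inv(readout.read_state()['tcp_pos'])
bot.line_to(chest.p(p[0],p[1]-10,196),40); bot.line_to(chest.p(p[0],p[1]-10,300),150)
bot.move_ptp([400,-230,330],chest.q('-y')); bot.pause(.2); T=tool(); a=vision.camera('wrist')
np.save('T11.npy',T); save(a,'w11.png')
bot.move_ptp([300,-420,400],chest.q('-y')); s=vision.camera('scene'); save(s,'scene4.png')
print('knob expected px home',proj('wrist',chest.p(-46.6,95,219),T)-[170,90])
c=cv2.resize(a[90:140,170:310],(640,229),interpolation=cv2.INTER_CUBIC)
save(np.vstack([c,s[0:340]]),'c6.png'); print(readout.read_state()['t'])
```

```text
knob expected px home [37.66129676 21.5277322 ]
106.1
```

View pics/c6.png

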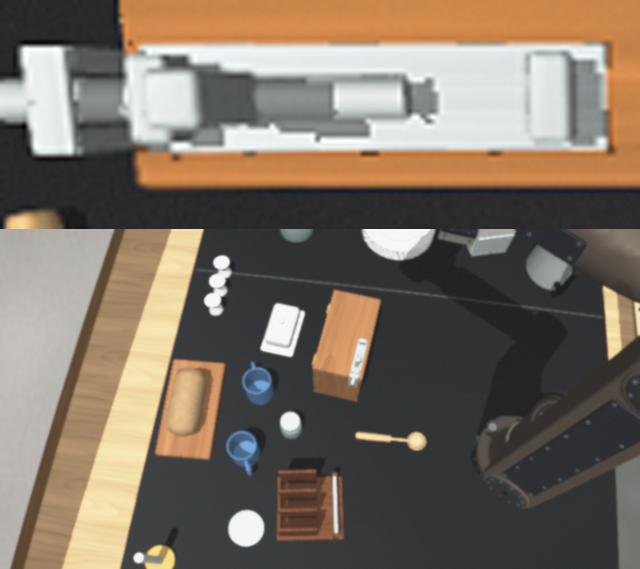

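The bolt runs right through the keeper, with the knob at about (172,98) against (172,98) expected for fully home. The lid is shut, the rack is empty and everything else is where it was, so I hand in.

```bash
python3 -c "
from plant import bot, vision, readout, effector
print(bot.close_job())"
```

```text
the job is handed in; nothing more can be done
None
```

The rack held two cartons; both now stand upright in the chest (stalls 0 and 1), the lid is shut, the bolt is fully home in the keeper, nothing else looks moved in the final picture, and the job was handed in at about 106 s (no verdict was returned).

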